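# Refit the amber glass in a food-counter spotlight

### The arm

A 7-joint arm with a two-finger parallel gripper is mounted at the origin on the work surface. World frame = base frame: x ahead of the robot, y to its left, z up, the work surface at z = 0. Lengths are in m, angles in rad, forces in N, time in s.
With the tool pointing down it reaches from about 0.35 to 0.9 m from the base axis. Payload 19.9 kg.
Tool frame: the origin (TCP) lies between the finger pads; the fingertips stand 17 mm ahead of it and the grasp point (between the pads) lies 2 mm behind it (manip.tip_extent is the distance from the TCP to the fingertips, in m); z points along the fingers, y is the direction in which the jaws open and shut (so a half turn about z gives the same grasp; the last joint's range is limited). The gripper opens to 94 mm and grips with 3 to 60 N. Pads are 16 mm wide; open, the fingers measure 119 mm over their backs; the gripper's body (75 mm by 177 mm) begins 78 mm behind the grasp point.
Start: joints at [-0.042, 0.417, -0.01, 1.614, 0.005, 1.111, -0.053], TCP at [0.625, 0, 0.222] pointing down, gripper open.
Joint ranges: [-2.81, 2.81], [-0.39, 2.02], [-1.27, 1.25], [0.06, 2.57], [-1.19, 4.33], [0.19, 2], [-2.82, 2.82]. Speed limits (rad/s): [1.89, 1.89, 2.39, 2.39, 3.01, 3.01, 3.01].

### API

Orientations are given as a unit quaternion [w, x, y, z].
In Python, from plant import sense, eyes, order, manip gives the robot as it stands. The module is installed in compiled form; this text tells all that it offers.
- The arm moves only by the tool arm_command, never from a script. Its argument "plan" is a list that holds one entry, the list of rows, each a list of 5 numbers: the closure, from 0 (fully open) to 1 (shut), then the shift along the tool's x, y, z normalised to -1 to 1, where 1 is 0.25 m, then the turn about the tool's z normalised to -1 to 1, where 1 is 360 degrees. In form: [[[fingers, dx, dy, dz, spin], ...]]. A call has 1 to 12 rows; each row shifts and turns the commanded pose from where the row before left it, along the tool's axes as they then stand; what a row does not reach is not made up. A row lasts 1/10 s, in which the tool goes at most 50 mm and 8.59 degrees, less where a joint would pass 70% of its speed; a pose out of reach is approached as far as the arm can. A call with a number of a shift or a turn outside -1 to 1 is refused whole. A call with a gripper value outside its range is refused whole. The fingers move at their own pace and stop on an object; "force" is the grip in N (left out, the last holds). Time passes only in rows, so rows that do not move let the fingers close. It gives the time, the measured TCP pose, the force and the opening at its end, in the units of the state.
- sense(): the state, without advancing time (a new reading comes with each control period).
- eyes.capture(name): name is "scene" or "side" or "wrist"; returns the picture (400x640x3 uint8, red, green, blue); there is no depth.
- eyes.get_calibration(name): a dict with "mtx" (3x3 intrinsics, pixels), "distortion" ([k1, k2, p1, p2, k3] as OpenCV has them; the pictures are not rectified), "R" (3x3) and "t" (3): a world point X has camera coordinates R X + t; the wrist camera has in their place "hand_eye" (4x4, takes a point from camera to tool coordinates, whose origin is the TCP and whose axes are the flange's). Camera axes: x right, y down, z forward; pixel columns grow to the right and rows downward; lengths in m; the calibration is good to about 2 mm. A picture is of the moment at which its call begins: read the wrist's pose just before it. get_calibration takes no time and is no camera call.
- order.job_done(): hands the job in, once; it reports no verdict.
Trained networks look in the newest picture that a camera, given by its name, has taken for a name from the list of things; names that differ only in an ending like _2 or _b are one class to them, and where a whole thing is asked for, a point or a joint stands for the part that bears it (a point fixed in the world has none). Each returns a list of dicts, best first, with "score" (0 to 1); they miss things now and then, are a little off and sometimes report something else, mostly with a low value. They report only what shows in the picture. A call takes as long as a camera call.
- eyes.recognise(camera, name): "position" ([column, row] in pixels, amid what is visible of it).
- eyes.cut_out(camera, name): "region" (400x640 bool, what is visible of it) and "position" ([column, row] in pixels, amid what is visible of it).
- eyes.landmark_of(camera, name): "position" ([column, row] in pixels: a listed point, or the origin of a listed thing).
The state is a dict: "time": time; "qpos": joint angles; "dq": joint speeds; "effort": joint torques, N m; "ee_pos": TCP position; "tcp_rot": TCP orientation; "contact_force": force on the tool from outside, world axes, zero at the start; "ft_torque": the same for the moment, N m; "opening": finger opening in m.
Only numpy, scipy, OpenCV 4.12 (cv2) and the standard library are available. Lean on these libraries where they do the work, as an engineer would, in place of code of your own. Each camera call takes 0.05 s, during which the arm holds its last target.

### The job

The counter spotlight has been swung face-up to have its cleaned glass refitted: drop the amber glass (not the clear spare) into its mouth so that it lies flat on the gasket. Then put the brass retaining ring on over it, lip upwards, and screw it down clockwise until it holds the glass snugly, gently, as the glass cracks if it is forced or pressed hard. Let go, and leave everything else on the counter where it is.

Things in the scene. Friction and masses are not known exactly. Their poses are not given: they have to be found in the camera images.
- lamp_mouth (a point): Mouth of the spotlight, a black cast head looking straight up in a steel yoke on a round foot (110 mm across) bolted to the counter. The point lies on its vertical axis, level with the rim of the bright neck, 130 mm above the counter; z up. Neck: 50 mm outside, cell bore 46 mm, rim to black shoulder 16 mm; shoulder 63 mm across, head below it 69 mm.
- lamp_seat (a point): Centre of the seat in the cell, 4 mm below the rim: the top of a rust-red springy gasket that gives 1 mm for every 11 N, up to 2 mm, then is rigid. On the axis; z up.
- lamp_thread (a point): On the lamp's axis, 6 mm below the rim, where the thread outside the neck begins: coarse, right-handed, 59 mm across, three evenly spaced starts of 80 degrees each with gaps of 40 degrees, 20 mm lead per full turn, a stop under each low end. Where the starts lie on the neck is not given: find the gaps by turning.
- amber_glass_center (a point): The amber glass: flat round disc 44 mm across, 8 mm thick, 30 g, on a cork mat 6 mm thick that it shares with the clear spare, 92 mm away. The point is its centre, half-way up; z up. Fits the cell with 1 mm to spare all round; seated, its top stands 4 mm above the rim.
- ring_center (a point): The retaining ring: knurled brass, 67 mm across, 20 mm high, 70 to 120 g, lying lip upwards on a wooden disc 10 mm thick. The point is on its axis, half-way up; z up, to the lip. Lip 4 mm thick with a 36 mm window; below it a 61 mm bore with three lugs, 120 degrees apart (52 mm across inside).
- ring_lip (a point): On the ring's axis, under its lip, 16 mm above its lower edge: this face rests on the glass. With lugs on the rim it is 14 mm above the rim, with lugs on top of the threads 7 to 11 mm, with lugs in the gaps it drops onto the glass, at 4 mm. From there a clockwise turn (from above) runs free for 30 to 55 degrees, then tightens 1 mm in 18 degrees. Snug takes 0.1 to 0.4 N m while turning. It never slips back.
- clear_glass_center (a point): The clear spare glass, same size as the amber one, to be left alone. The point is its centre.
- screwdriver: Screwdriver with red handle, 170 mm, lying on the counter; leave alone.
- clay_bowl: Small clay bowl, 110 mm across, 45 mm high; leave alone. Origin: centre of its underside.
- mug: White mug, 76 mm across, 85 mm high; leave alone. Origin: centre of its underside.
- spice_jar: Small amber jar with red cap, 52 mm across, 85 mm high; leave alone. Origin: centre of its underside.
- spoon: Steel spoon, 190 mm, lying on the counter; leave alone.
- pepper_mill: Dark wooden pepper mill, 52 mm across, 135 mm high; leave alone. Origin: centre of its underside.

How it is judged:
By the outcome, as a careful person would: the job done as asked, in the order asked, and still so for the second after the job is handed in, with the robot touching nothing.
It also fails if it takes over 72 s, if anything falls off the work surface, if the arm or the gripper's body presses on something with over 40 N, if the wrist force passes 120 N, or if a joint passes its speed limit or range.

## Working session

There is one attempt and no reset: what is moved stays moved. The work goes in short steps, Python scripts to look and compute and a tool call to move; the robot and the scene stay as the last step left them, time stands still between calls to the robot, and variables do not carry over. Pictures are saved under pics/ and viewed, and the job is handed in when it is done.

Besides the shell and the picture viewer there is one more tool, called after "Request:" as a command line: name --argument value ..., lists and objects as JSON in quotes. arm_command: Moves the arm, as the interface text tells. Scaled input: -1 to 1 covers 0.25 m each way for a shift and 360 degrees each way for a turn. Its arguments: {"type":"object","properties":{"plan":{"type":"array"},"force":{"type":"number"}},"required":["plan"]}

```bash
mkdir -p pics; ls
cat > h.py <<'E'
import numpy as np, cv2
from plant import sense, eyes, order, manip
def save(name,fn):
    im=eyes.capture(name); cv2.imwrite('pics/'+fn,cv2.cvtColor(im,cv2.COLOR_RGB2BGR)); return im
E
python3 - <<'E'
from h import *
s=sense(); print(s); print([x for x in dir(manip) if x[0]!='_'])
for c in ['scene','side','wrist']:
    print(c,eyes.get_calibration(c)); save(c,c+'0.png')
E
```

```text
pics
{'time': 0.0, 'qpos': array([-0.04152358,  0.41798725, -0.01031805,  1.61419675,  0.00467656,
        1.11068057, -0.05300554]), 'dq': array([ 1.60740189e-03,  9.18630000e-04,  3.58219002e-03,  2.72514685e-05,
        1.12078491e-04, -3.20805110e-04,  5.66047963e-04]), 'effort': array([ 3.52895018e-03, -8.51262331e+01,  6.40313700e-01, -4.25991547e+01,
       -4.87577857e-02,  1.87510403e-02,  1.73272206e-04]), 'ee_pos': array([6.24633266e-01, 1.85245541e-05, 2.21807421e-01]), 'tcp_rot': array([-4.17410507e-04,  7.07096140e-01,  7.07117147e-01, -4.63707664e-04]), 'contact_force': array([-0.08412551,  0.3599739 ,  0.88100203]), 'ft_torque': array([-0.01563797, -0.00710874, -0.00200248]), 'opening': 0.09422880339419674}
['PlanningError', 'tip_extent']
scene {'mtx': array([[421.48233829,   0.        , 317.50891554],
       [  0.        , 421.48233829, 197.66714282],
       [  0.        ,   0.        ,   1.        ]]), 'distortion': array([-0.10396831,  0.        ,  0.        ,  0.        ,  0.        ]), 'R': array([[ 0.30838931,  0.95122987,  0.00760024],
       [ 0.731289  , -0.2
[... 496 characters left out ...]
248951,  0.85494375, -0.51211978]]), 't': array([-0.58310014,  0.13998152,  0.88840646])}
wrist {'mtx': array([[312.52759033,   0.        , 313.94133948],
       [  0.        , 312.52759033, 195.63303447],
       [  0.        ,   0.        ,   1.        ]]), 'distortion': array([-0.02618026,  0.        ,  0.        ,  0.        ,  0.        ]), 'hand_eye': array([[-1.58580875e-03, -9.57867100e-01, -2.87207423e-01,
         8.50085271e-02],
       [ 9.99998677e-01, -1.62341914e-03, -1.07193861e-04,
        -1.12752327e-03],
       [-3.63580555e-04, -2.87207213e-01,  9.57868407e-01,
        -1.61771315e-01],
       [ 0.00000000e+00,  0.00000000e+00,  0.00000000e+00,
         1.00000000e+00]])}
```

View pics/scene0.png

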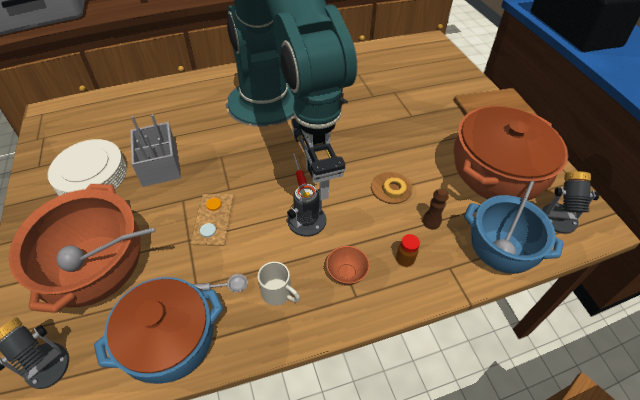

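View pics/side0.png

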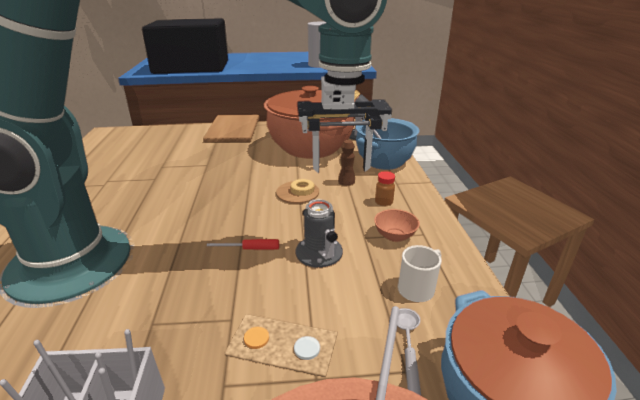

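View pics/wrist0.png

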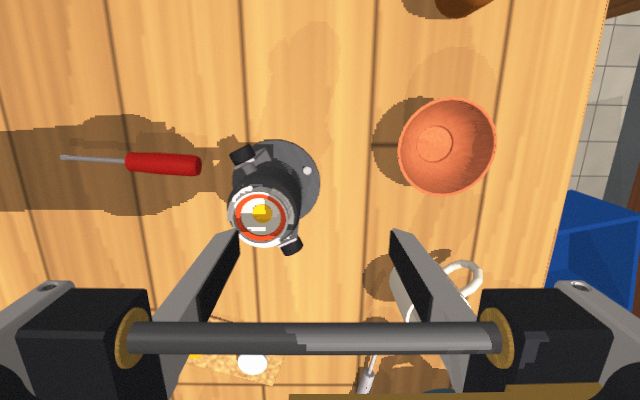

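```bash
cat >> h.py <<'E'
from scipy.spatial.transform import Rotation as Ro
def Rt(cam,st=None):
    c=eyes.get_calibration(cam)
    if 'R' in c: return c,np.array(c['R']),np.array(c['t'])
    q=st['tcp_rot']; Rw=Ro.from_quat([q[1],q[2],q[3],q[0]]).as_matrix()
    H=np.array(c['hand_eye']); R=Rw@H[:3,:3]; p=Rw@H[:3,3]+st['ee_pos']
    return c,R.T,-R.T@p
def ray(cam,px,st=None):
    c,R,t=Rt(cam,st)
    u=cv2.undistortPoints(np.array([[px]],float),c['mtx'],c['distortion'])[0,0]
    d=R.T@np.array([u[0],u[1],1]); return -R.T@t,d/np.linalg.norm(d)
def atz(cam,px,z,st=None):
    o,d=ray(cam,px,st); return o+d*(z-o[2])/d[2]
def proj(cam,X,st=None):
    c,R,t=Rt(cam,st)
    p,_=cv2.projectPoints(np.array(X,float).reshape(-1,1,3),cv2.Rodrigues(R)[0],t,c['mtx'],c['distortion']); return p[:,0]
def tri(rays):
    A=0;b=0
    for o,d in rays:
        P=np.eye(3)-np.outer(d,d); A=A+P;b=b+P@o
    return np.linalg.solve(A,b)
E
python3 - <<'E'
from h import *
Z=dict(lamp_mouth=.13,amber_glass_center=.010,ring_center=.020,clear_glass_center=.010)
st=sense()
for c in ['scene','side','wrist']: eyes.capture(c)
for n,z in Z.items():
    for c in ['scene','side','wrist']:
        r=eyes.landmark_of(c,n)
        for x in r[:2]:
            print(n,c,round(x['score'],2),np.round(x['position'],1),np.round(atz(c,x['position'],z,st),4))
print(sense()['time'])
E
```

```text
lamp_mouth scene 0.9 [307.8 191.1] [ 0.5783 -0.0071  0.13  ]
lamp_mouth side 0.95 [320.  204.5] [ 0.5799 -0.0151  0.13  ]
amber_glass_center scene 0.58 [213.6 200.7] [ 0.4308 -0.2527  0.01  ]
amber_glass_center side 0.63 [257.1 336.1] [ 0.4465 -0.2561  0.01  ]
amber_glass_center side 0.25 [345.6 182.9] [0.685 0.296 0.01 ]
amber_glass_center wrist 0.36 [195.5 343. ] [ 0.4487 -0.2532  0.01  ]
amber_glass_center wrist 0.3 [258.6 218.2] [ 0.5526 -0.0571  0.01  ]
ring_center scene 0.52 [398. 184.] [0.5422 0.287  0.02  ]
ring_center side 0.7 [298.6 185.5] [0.5437 0.2733 0.02  ]
clear_glass_center scene 0.61 [205.9 232.1] [ 0.5368 -0.2911  0.01  ]
clear_glass_center scene 0.42 [274.  290.4] [ 0.7664 -0.1547  0.01  ]
clear_glass_center side 0.96 [306.3 346.7] [ 0.5322 -0.2862  0.01  ]
clear_glass_center side 0.72 [410.3 353.2] [ 0.7079 -0.3165  0.01  ]
clear_glass_center wrist 0.85 [251.9 358.8] [ 0.5302 -0.2816  0.01  ]
0.9
```

Request:
arm_command --plan '[[[0,-0.1275,-0.0895,0,0],[0,-0.1275,-0.0895,0,0],[0,-0.1275,-0.0895,0,0],[0,-0.1275,-0.0895,0,0],[0,-0.1275,-0.0895,0,0],[0,-0.1275,-0.0895,0,0],[0,-0.1275,-0.0895,0,0],[0,-0.1275,-0.0895,0,0]]]'

```text
time: 1.7
ee_pos: [0.4449, -0.2562, 0.2227]
tcp_rot: [0.0, 0.707, 0.707, 0.0]
contact_force: [0.1, 0.3, 0.1]
opening: 0.0941
```

Request:
arm_command --plan '[[[0,0,0,0.035,-0.0215],[0,0,0,0.035,-0.0215],[0,0,0,0.035,-0.0215],[0,0,0,0.035,-0.0215],[0,0,0,0.035,-0.0215],[0,0,0,0.035,-0.0215],[0,0,0,0.035,-0.0215],[0,0,0,0.035,-0.0215],[0,0,0,0.035,-0.0215],[0,0,0,0,0]]]'

```text
time: 2.7
ee_pos: [0.4455, -0.2549, 0.1429]
tcp_rot: [-0.001, 0.175, 0.985, 0.0]
contact_force: [-0.2, 0.2, 0.2]
opening: 0.0941
```

```bash
cat >> h.py <<'E'
def show(): 
    s=sense(); q=s['tcp_rot']; R=Ro.from_quat([q[1],q[2],q[3],q[0]]).as_matrix()
    print('t',round(s['time'],2),'p',np.round(s['ee_pos'],4),'yaw',round(np.degrees(np.arctan2(R[1,1],R[0,1])),2),'zt',np.round(R[:,2],3),'F',np.round(s['contact_force'],2),'M',np.round(s['ft_torque'],3),'op',round(s['opening'],4),'q',np.round(s['qpos'],2))
    return s,R
E
python3 - <<'E'
from h import *
s,R=show()
save('wrist','w1.png')
for n in ['amber_glass_center','clear_glass_center']:
  for x in eyes.landmark_of('wrist',n)[:2]+eyes.cut_out('wrist',n)[:2]:
    print(n,x['score'],x['position'],atz('wrist',x['position'],.010,s))
print(proj('wrist',s['ee_pos']+R[:,2]*.01,s))
E
```

```text
t 2.7 p [ 0.4455 -0.2549  0.1429] yaw 69.8 zt [-0.001  0.001 -1.   ] F [-0.19  0.21  0.21] M [-0.01  -0.065 -0.025] op 0.0941 q [ 0.51  0.32 -0.06  1.96  0.02  0.86  1.66]
amber_glass_center 0.67 [308.8, 191.6] [ 0.44263715 -0.25873601  0.01      ]
amber_glass_center 0.59 [311.5, 191.3] [ 0.44326861 -0.25614608  0.01      ]
clear_glass_center 0.94 [316.3, 274.1] [ 0.53099013 -0.28334358  0.01      ]
clear_glass_center 0.69 [317.0, 271.5] [ 0.52831194 -0.28156767  0.01      ]
[[313.22839362 249.19723415]]
```

View pics/w1.png

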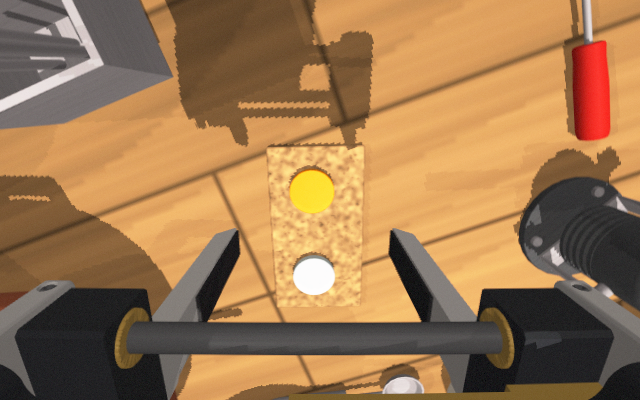

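```bash
cat >> h.py <<'E'
def blob(im,lo,hi,near,rad=60):
    hsv=cv2.cvtColor(im,cv2.COLOR_RGB2HSV); m=cv2.inRange(hsv,np.array(lo),np.array(hi))
    y,x=np.mgrid[:400,:640]; m[(x-near[0])**2+(y-near[1])**2>rad**2]=0
    n,l,st,c=cv2.connectedComponentsWithStats(m); k=1+np.argmax(st[1:,4]); 
    cn=max(cv2.findContours((l==k).astype(np.uint8),0,2)[0],key=len); return st[k],c[k],cv2.fitEllipse(cn)
E
python3 - <<'E'
from h import *
s,R=show()
im=save('wrist','w1b.png')
print(cv2.cvtColor(im,cv2.COLOR_RGB2HSV)[191,[312,295,330,340]])
b=blob(im,(18,180,200),(32,255,255),(312,191),40); print(b)
p=atz('wrist',b[2][0],.011,s); print(p, 'tool offset',R.T@(p-s['ee_pos']))
E
```

```text
t 2.95 p [ 0.4462 -0.2551  0.1442] yaw 69.51 zt [ 0.001 -0.    -1.   ] F [ 0.24  0.09 -1.03] M [ 0.07  -0.045  0.017] op 0.0936 q [ 0.51  0.32 -0.06  1.96  0.02  0.86  1.65]
[[ 26 199 254]
 [ 25 212 254]
 [ 26 199 254]
 [ 18 130 245]]
(array([ 290,  169,   44,   43, 1516], dtype=int32), array([311.52242744, 189.90897098]), ((311.52398681640625, 189.86758422851562), (42.19584274291992, 44.12504577636719), 90.80122375488281))
[ 0.4429492  -0.25600708  0.011     ] tool offset [ 0.00281895 -0.00198657  0.13320032]
```

Request:
arm_command --plan '[[[0.2,0.011,-0.008,0.06,0],[0.2,0,0,0.08,0],[0.2,0,0,0.08,0],[0.2,0,0,0.08,0],[0.2,0,0,0.08,0],[0.2,0,0,0.03,0],[0.2,0,0,0.02,0],[0.2,0,0,0.01,0],[0.2,0,0,0,0]]]' --force 5

```text
time: 3.9
ee_pos: [0.443, -0.2561, 0.0341]
tcp_rot: [0.0, 0.177, 0.984, -0.0]
contact_force: [0.2, -0.0, 1.2]
opening: 0.0754
```

```bash
cat >> h.py <<'E'
def avg(n=5):
    P=[];F=[];M=[];Y=[]
    for i in range(n):
        eyes.capture('side'); s=sense(); q=s['tcp_rot']; R=Ro.from_quat([q[1],q[2],q[3],q[0]]).as_matrix()
        P.append(s['ee_pos']);F.append(s['contact_force']);M.append(s['ft_torque']);Y.append(np.degrees(np.arctan2(R[1,1],R[0,1])))
    print('t',round(s['time'],2),'p',np.round(np.mean(P,0),4),'sd',np.round(np.std(P,0),4),'F',np.round(np.mean(F,0),2),'sd',np.round(np.std(F,0),2),'M',np.round(np.mean(M,0),3),'sd',np.round(np.std(M,0),3),'yaw',round(np.mean(Y),2),round(np.std(Y),2),'op',round(s['opening'],4),'j7',round(s['qpos'][6],2))
    return s,np.mean(P,0),R
E
python3 - <<'E'
from h import *
avg(6)
save('wrist','w2.png'); save('side','s2.png')
E
```

```text
t 4.2 p [ 0.443  -0.2561  0.0342] sd [0.0001 0.     0.0001] F [ 0.03  0.   -0.29] sd [0.2  0.41 0.33] M [ 0.045 -0.055 -0.003] sd [0.03  0.017 0.027] yaw 69.65 0.0 op 0.0755 j7 1.64
```

View pics/w2.png

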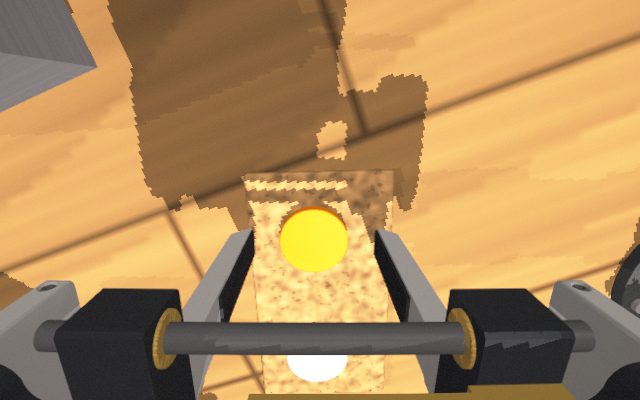

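View pics/s2.png

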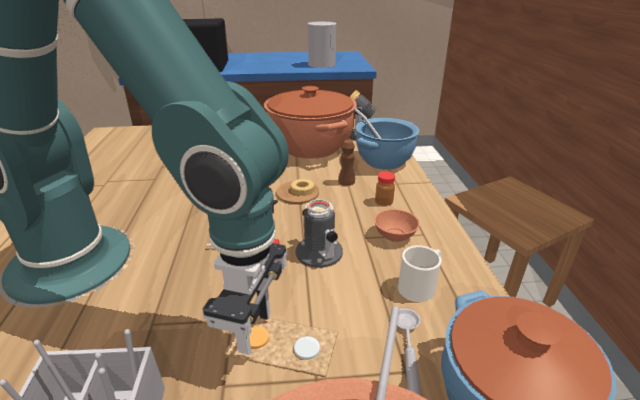

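Request:
arm_command --plan '[[[0.2,0,0,0.012,0],[0.2,0,0,0.012,0],[1,0,0,0,0],[1,0,0,0,0],[1,0,0,0,0],[1,0,0,0,0],[1,0,0,0,0],[1,0,0,0,0],[1,0,0,0,0],[1,0,0,0,0]]]' --force 5

```text
time: 5.3
ee_pos: [0.4427, -0.2559, 0.0277]
tcp_rot: [0.0, 0.177, 0.984, -0.0]
contact_force: [-0.0, 0.9, 0.3]
opening: 0.0433
```

Run:
```python
from h import *
avg(3)
```

```text
t 5.45 p [ 0.4427 -0.256   0.0278] sd [0. 0. 0.] F [ 0.15 -0.33  0.82] sd [0.45 0.36 0.41] M [ 0.072 -0.085 -0.005] sd [0.023 0.009 0.053] yaw 69.66 0.0 op 0.044 j7 1.64
```

Request:
arm_command --plan '[[[0.35,0,0,0,0],[0.35,0,0,0,0],[0.35,0,0,0,0],[0.35,0,0,-0.02,0],[0.35,0,0,-0.02,0.022],[0.35,0,0,0,0.022],[0.35,0,0,0,0.022],[0.35,0,0,0,0.022],[0.35,0,0,0,0.022],[0.35,0,0,0,0.022]]]'

```text
time: 6.45
ee_pos: [0.4429, -0.2559, 0.0381]
tcp_rot: [0.0, 0.561, 0.828, 0.0]
contact_force: [-0.6, -0.1, -0.1]
opening: 0.0611
```

Request:
arm_command --plan '[[[0.35,0,0,0,0.022],[0.35,0,0,0,0.022],[0.35,0,0,0,0.022],[0.35,0,0,0,0.022],[0.35,0,0,0,0.022],[0.35,0,0,0,0.008],[0.35,0,0,0,0],[0.35,0,0,0.02,0],[0.35,0,0,0.01,0],[0.35,0,0,0.01,0],[0.35,0,0,0,0]]]'

```text
time: 7.55
ee_pos: [0.4424, -0.2559, 0.0273]
tcp_rot: [-0.0, 0.821, 0.571, -0.0]
contact_force: [0.4, -0.1, -0.5]
opening: 0.061
```

Request:
arm_command --plan '[[[1,0,0,0,0],[1,0,0,0,0],[1,0,0,0,0],[1,0,0,0,0],[1,0,0,0,0],[1,0,0,0,0]]]' --force 5

```text
time: 8.15
ee_pos: [0.4428, -0.2559, 0.0278]
tcp_rot: [0.0, 0.821, 0.571, -0.0]
contact_force: [-0.6, -0.9, 1.2]
opening: 0.0436
```

Run:
```python
from h import *
avg(3)
save('wrist','w3.png')
```

```text
t 8.3 p [ 0.4427 -0.256   0.0278] sd [0. 0. 0.] F [ 0.22 -0.08  1.33] sd [0.21 0.79 0.48] M [-0.015  0.016 -0.036] sd [0.032 0.029 0.042] yaw -20.34 0.0 op 0.0436 j7 0.36
```

View pics/w3.png

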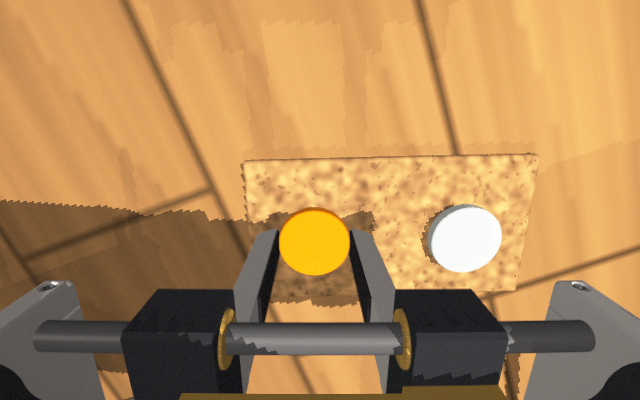

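Request:
arm_command --plan '[[[1,0,0,-0.05,0],[1,0,0,-0.13,0],[1,0,0,-0.16,0],[1,0,0,-0.16,0],[1,0,0,-0.16,0],[1,0.03,0,-0.12,0],[1,0.06,0.01,-0.06,0],[1,0.11,0.02,-0.03,0]]]' --force 8

```text
time: 9.15
ee_pos: [0.4669, -0.2126, 0.2479]
tcp_rot: [0.001, 0.822, 0.57, 0.001]
contact_force: [0.6, 0.5, -0.7]
opening: 0.0436
```

Request:
arm_command --plan '[[[1,0.14,0.024,-0.02,0],[1,0.14,0.024,-0.02,0],[1,0.14,0.024,-0.02,0],[1,0.14,0.024,-0.01,0],[1,0.12,0.022,0,0],[1,0.08,0.012,0,0],[1,0.035,0.009,0,0],[1,0,0,0,0],[1,0,0,0,0]]]'

```text
time: 10.05
ee_pos: [0.5683, -0.0386, 0.263]
tcp_rot: [0.0, 0.821, 0.571, -0.0]
contact_force: [-0.6, -0.7, 0.0]
opening: 0.0433
```

Run:
```python
from h import *
avg(3)
s=sense();save('wrist','w4.png')
for x in eyes.landmark_of('wrist','lamp_mouth')[:2]: print(x, atz('wrist',x['position'],.13,s))
```

```text
t 10.2 p [ 0.5683 -0.0387  0.2629] sd [0.     0.0001 0.    ] F [-0.72 -0.32 -0.63] sd [0.27 0.11 0.19] M [0.003 0.06  0.002] sd [0.019 0.008 0.017] yaw -20.44 0.01 op 0.0434 j7 -0.26
{'position': [313.0, 162.9], 'score': 0.96} [ 0.57632652 -0.01071885  0.13      ]
```

View pics/w4.png

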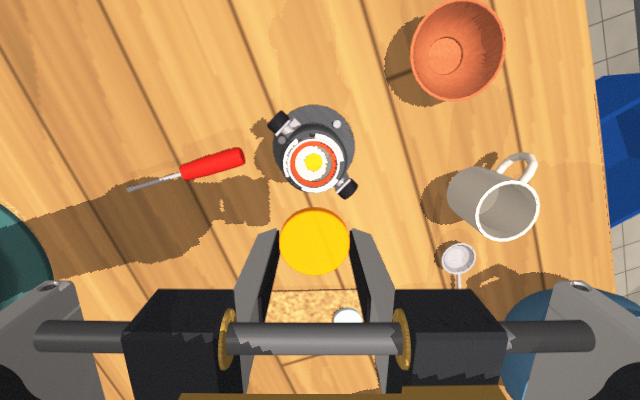

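Run:
```python
from h import *
im=cv2.imread('pics/w4.png'); c=cv2.resize(im[110:210,260:370],None,fx=7,fy=6*7/6*1.0,interpolation=cv2.INTER_CUBIC)[:600]
c=cv2.resize(im[115:200,260:370],None,fx=7,fy=7,interpolation=cv2.INTER_NEAREST); cv2.imwrite('pics/w4c.png',c)
hsv=cv2.cvtColor(im,cv2.COLOR_BGR2HSV)
m=((hsv[...,0]<8)|(hsv[...,0]>172))&(hsv[...,1]>140)
y,x=np.mgrid[:400,:640]; m&=((x-313)**2+(y-163)**2<32**2)
cn=max(cv2.findContours(m.astype(np.uint8)*255,0,2)[0],key=len); print(cv2.fitEllipse(cn))
```

```text
((312.0013427734375, 163.04322814941406), (41.66751480102539, 44.642547607421875), 118.34358215332031)
```

View pics/w4c.png

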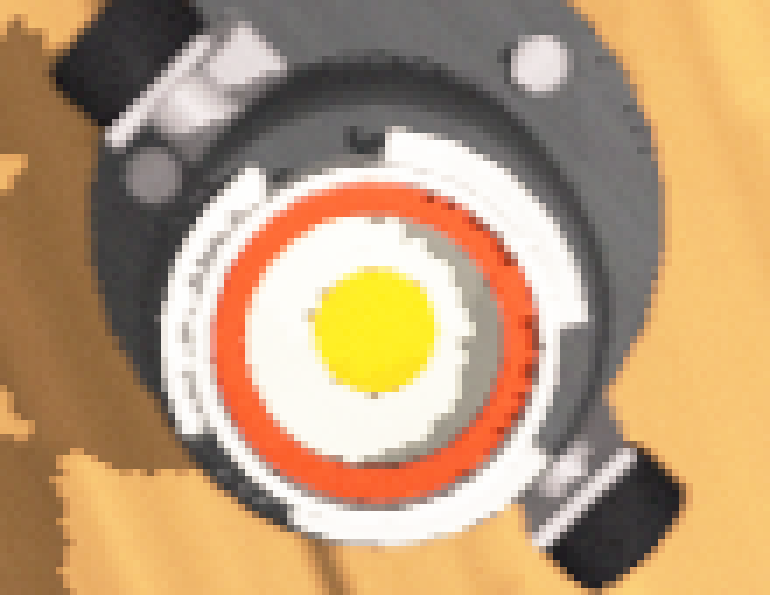

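Run:
```python
from h import *
s,p,R=avg(4)
s=dict(s); s['ee_pos']=p
im=save('wrist','w5.png')
# red mask edges; fit 46mm circle at z=.128 by radial edges
hsv=cv2.cvtColor(im,cv2.COLOR_RGB2HSV)
m=((hsv[...,0]<10)|(hsv[...,0]>172))&(hsv[...,1]>120)
y,x=np.mgrid[:400,:640]; m&=((x-313.3)**2+(y-163.2)**2<25**2)
pts=[]
for a in np.radians(range(0,360,5)):
    for r in np.arange(26,17,-.25):
        u,v=313.3+r*np.cos(a),163.2+r*np.sin(a)
        if m[int(round(v)),int(round(u))]: pts.append((u,v));break
pts=np.array(pts); W=np.array([atz('wrist',q,.128,s) for q in pts])
A=np.c_[2*W[:,:2],np.ones(len(W))]; c=np.linalg.lstsq(A,(W[:,:2]**2).sum(1),rcond=None)[0]
rad=np.sqrt(c[2]+c[0]**2+c[1]**2); res=np.hypot(*(W[:,:2]-c[:2]).T)-rad
k=abs(res)<.0012; c=np.linalg.lstsq(A[k],(W[k,:2]**2).sum(1),rcond=None)[0]
print(len(pts),k.sum(),c[:2],rad,np.std(res))
# held glass
b=blob(im,(18,160,150),(32,255,255),(315,242),45); print(b)
g=atz('wrist',b[2][0],p[2]-.018,s); print('glass',g,R.T@(g-p), 'delta tool to lamp from tcp',R.T@(np.array([c[0],c[1],.13])-p))
```

```text
t 10.5 p [ 0.5687 -0.0377  0.2628] sd [0.     0.0002 0.    ] F [-0.01  0.46 -0.79] sd [0.93 0.26 0.49] M [-0.006  0.022  0.016] sd [0.024 0.008 0.026] yaw -20.37 0.01 op 0.0437 j7 -0.26
72 72 [ 0.57591393 -0.01219614] 0.022097671565725722 0.0003012170004946725
(array([ 279,  211,   70,   65, 3611], dtype=int32), array([313.88008862, 242.76848518]), ((313.9534606933594, 242.74952697753906), (64.24750518798828, 69.94792175292969), 88.80987548828125))
glass [ 0.5671896  -0.03746375  0.24475543] [-0.00027705 -0.00147058  0.01800006] delta tool to lamp from tcp [ 0.02644972 -0.00207628  0.13275496]
```

Run:
```python
from h import *
s,R=show()
c=eyes.get_calibration('wrist'); print(c['hand_eye'],s['ee_pos'])
print(proj('wrist',s['ee_pos']+R[:,2]*.01,s),proj('wrist',s['ee_pos']+R[:,2]*.018,s))
print(R, Rt('wrist',s)[1:])
for i in range(5):
    eyes.capture('wrist'); show()
```

```text
t 10.55 p [ 0.5688 -0.0375  0.2627] yaw -20.35 zt [-0. -0. -1.] F [-1.14  0.07 -0.19] M [-0.024  0.     0.02 ] op 0.0428 q [-0.23  0.29  0.3   1.72 -0.09  1.15 -0.26]
[[-1.58517940e-03 -9.57913775e-01 -2.87051715e-01  8.45470356e-02]
 [ 9.99998591e-01 -1.67706881e-03  7.42380143e-05 -1.44307140e-03]
 [-5.52519094e-04 -2.87051193e-01  9.57915084e-01 -1.61772439e-01]
 [ 0.00000000e+00  0.00000000e+00  0.00000000e+00  1.00000000e+00]] [ 0.56875108 -0.03748462  0.26271387]
[[316.39287378 248.02992053]] [[316.29058517 242.34321011]]
[[ 3.47701658e-01  9.37605224e-01 -4.30726352e-05]
 [ 9.37605221e-01 -3.47701660e-01 -6.58317346e-05]
 [-7.67006050e-05 -1.74953245e-05 -9.99999997e-01]] (array([[ 9.37052757e-01, -3.49187406e-01,  5.35145377e-04],
       [-3.34628272e-01, -8.97542940e-01,  2.87124694e-01],
       [-9.97800111e-02, -2.69230061e-01, -9.57893065e-01]]), array([-0.5446918 ,  0.11579388,  0.47754354]))
t 10.6 p [ 0.5688 -0.0374  0.2627] yaw -20.34 zt [-0. -0. -1.] F [ 0.27 -0.26 -0.88] M [-0.029 -0.064  0.034] op 0.0437 q [-0.23  0.29  0.3   1.72 -0.09  1.15 -0.26]
t 10.65 p [ 0.5688 -0.0374  0.2627] yaw -20.34 zt [-0. -0. -1.] F [-0.07  0.   -1.12] M [-0.04   0.064 -0.066] op 0.0434 q [-0.23  0.29  0.3   1.72 -0.09  1.15 -0.26]
t 10.7 p [ 0.5688 -0.0373  0.2627] yaw -20.33 zt [-0. -0. -1.] F [-0.46 -0.15 -0.71] M [ 0.022  0.045 -0.037] op 0.0432 q [-0.23  0.29  0.3   1.72 -0.09  1.15 -0.26]
t 10.75 p [ 0.5688 -0.0373  0.2627] yaw -20.34 zt [-0. -0. -1.] F [-0.15  0.54 -1.09] M [-0.042  0.058 -0.015] op 0.0434 q [-0.23  0.29  0.3   1.72 -0.09  1.15 -0.26]
t 10.8 p [ 0.5688 -0.0373  0.2627] yaw -20.34 zt [-0. -0. -1.] F [0.33 0.07 0.27] M [ 0.05   0.069 -0.007] op 0.0437 q [-0.23  0.29  0.3   1.72 -0.09  1.15 -0.26]
```

Run:
```python
from h import *
for f,n in [('w2.png',(314,240)),('w3.png',(315,242)),('w4.png',(314,242)),('w5.png',(314,242))]:
    im=cv2.cvtColor(cv2.imread('pics/'+f),cv2.COLOR_BGR2RGB)
    print(f,blob(im,(18,160,150),(32,255,255),n,45))
# relative measurement on w5 with latest pose
```

```text
w2.png (array([ 279,  209,   70,   63, 3390], dtype=int32), array([313.31858407, 240.2719764 ]), ((313.3397521972656, 240.23934936523438), (61.89942169189453, 67.98112487792969), 89.44900512695312))
w3.png (array([ 279,  211,   70,   64, 3543], dtype=int32), array([313.87552921, 242.5786057 ]), ((313.9232482910156, 242.5509033203125), (63.63421630859375, 69.20012664794922), 88.15254211425781))
w4.png (array([ 279,  211,   70,   65, 3609], dtype=int32), array([313.88778055, 242.74231089]), ((313.9737243652344, 242.73228454589844), (64.21377563476562, 69.92100524902344), 87.88050842285156))
w5.png (array([ 279,  211,   70,   65, 3611], dtype=int32), array([313.88008862, 242.76848518]), ((313.9534606933594, 242.74952697753906), (64.24750518798828, 69.94792175292969), 88.80987548828125))
```

Request:
arm_command --plan '[[[1,-0.02,-0.004,0.04,0],[1,-0.03,0,0.08,0],[1,-0.025,0,0.1,0],[1,0,0,0.08,0],[1,0,0,0.04,0],[1,0,0,0.01,0],[1,0,0,0,0],[1,0,0,0,0],[1,0,0,0,0],[1,0,0,0,0],[1,0,0,0,0],[1,0,0,0,0]]]'

```text
time: 12.0
ee_pos: [0.5614, -0.0546, 0.1753]
tcp_rot: [0.0, 0.821, 0.571, 0.0]
contact_force: [-0.1, 0.8, 0.1]
opening: 0.0431
```

```bash
cat >> h.py <<'E'
def fitc(im,s,c0,z=.128,r0=45,r1=20):
    hsv=cv2.cvtColor(im,cv2.COLOR_RGB2HSV)
    m=((hsv[...,0]<10)|(hsv[...,0]>172))&(hsv[...,1]>120)
    pts=[]
    for a in np.radians(range(0,360,5)):
        for r in np.arange(r0,r1,-.25):
            u,v=c0[0]+r*np.cos(a),c0[1]+r*np.sin(a)
            if m[int(round(v)),int(round(u))]: pts.append((u,v));break
    pts=np.array(pts); W=np.array([atz('wrist',q,z,s) for q in pts])
    k=np.ones(len(W),bool)
    for _ in range(4):
        A=np.c_[2*W[:,:2],np.ones(len(W))]; c=np.linalg.lstsq(A[k],(W[k,:2]**2).sum(1),rcond=None)[0]
        rad=np.sqrt(c[2]+c[0]**2+c[1]**2); res=np.hypot(*(W[:,:2]-c[:2]).T)-rad; k=abs(res)<.0007
    print('fit',len(k),k.sum(),c[:2],rad); return np.array([c[0],c[1],z])
E
python3 - <<'E'
from h import *
s,p,R=avg(4)
im=save('wrist','w6.png'); s,R=show(); p=s['ee_pos']
X=eyes.landmark_of('wrist','lamp_mouth')[0]; print(X)
c=fitc(im,s,X['position'])
b=blob(im,(18,160,150),(32,255,255),(315,242),45); print(b)
g=atz('wrist',b[2][0],p[2]-.018,s); print('glass',g,R.T@(g-p), 'lamp tool',R.T@(c-p))
cv2.imwrite('pics/w6c.png',cv2.resize(cv2.cvtColor(im,cv2.COLOR_RGB2BGR)[100:280,220:420],None,fx=3,fy=3))
E
```

```text
t 12.2 p [ 0.5613 -0.0546  0.1752] sd [0. 0. 0.] F [-0.57  0.08 -0.23] sd [0.51 0.48 0.31] M [-0.029  0.02   0.001] sd [0.022 0.018 0.031] yaw -20.34 0.0 op 0.0435 j7 -0.2
t 12.25 p [ 0.5613 -0.0546  0.1752] yaw -20.34 zt [-0. -0. -1.] F [-0.24  1.16 -1.26] M [ 0.007  0.045 -0.035] op 0.0439 q [-0.2   0.37  0.3   1.82 -0.13  0.97 -0.2 ]
{'position': [312.8, 166.2], 'score': 0.98}
fit 72 72 [ 0.57593576 -0.01186543] 0.022145251349558824
(array([ 279,  211,   70,   65, 3606], dtype=int32), array([313.90266223, 242.74625624]), ((313.9658508300781, 242.7344207763672), (64.22233581542969, 69.86996459960938), 87.31464385986328))
glass [ 0.55988014 -0.05433116  0.15719342] [-0.00026642 -0.00146266  0.01800008] lamp tool [ 0.04513325 -0.001169    0.04719189]
```

View pics/w6c.png

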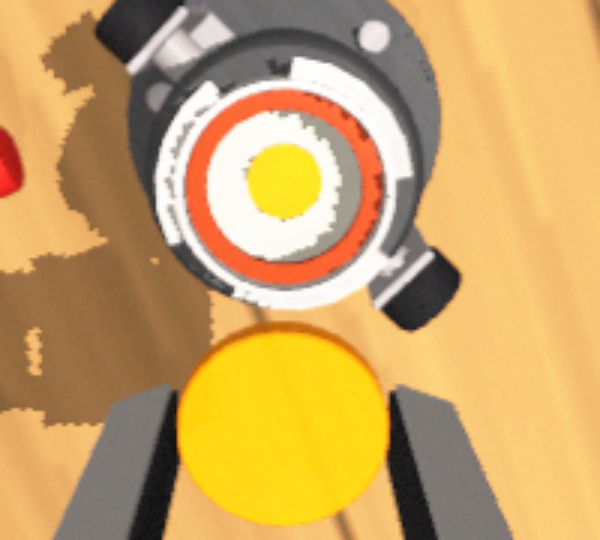

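Request:
arm_command --plan '[[[1,0.06,0.0012,0,0],[1,0.08,0,0,0],[1,0.0416,0,0,0],[1,0,0,0.03,0],[1,0,0,0.03,0],[1,0,0,0.015,0],[1,0,0,0,0],[1,0,0,0,0],[1,0,0,0,0],[1,0,0,0,0]]]'

```text
time: 13.3
ee_pos: [0.5775, -0.0122, 0.1567]
tcp_rot: [0.0, 0.821, 0.571, 0.0]
contact_force: [-0.4, 0.3, -0.1]
opening: 0.0432
```

Run:
```python
from h import *
s,p,R=avg(3)
im=save('wrist','w7.png')
cv2.imwrite('pics/w7c.png',cv2.resize(cv2.cvtColor(im,cv2.COLOR_RGB2BGR)[160:310,220:420],None,fx=4,fy=4))
```

```text
t 13.45 p [ 0.5775 -0.0122  0.1566] sd [0. 0. 0.] F [-0.25  0.04  0.01] sd [0.49 0.18 0.38] M [ 0.022  0.006 -0.009] sd [0.01  0.012 0.022] yaw -20.34 0.0 op 0.0434 j7 -0.27
```

View pics/w7c.png

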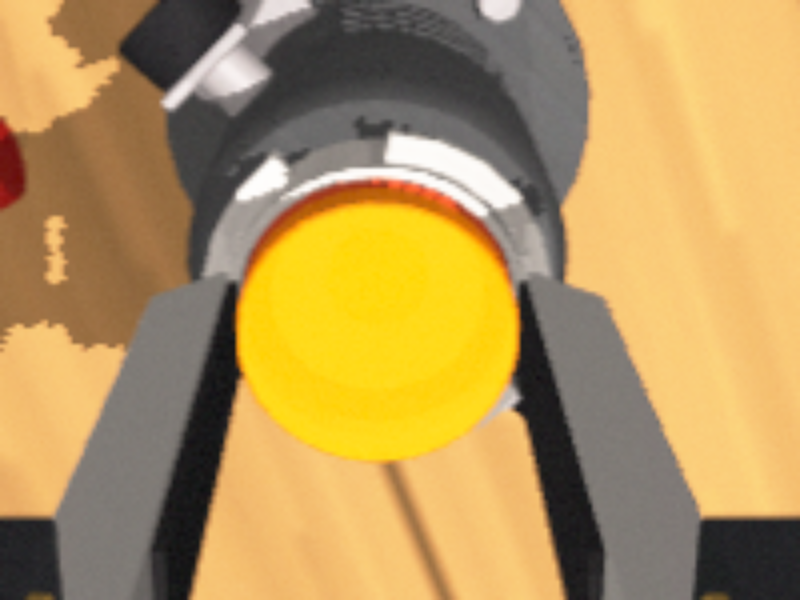

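Request:
arm_command --plan '[[[1,0,0,0.01,0],[1,0,0,0.008,0],[1,0,0,0.003,0],[1,0,0,0.003,0],[1,0,0,0,0]]]'

```text
time: 14.0
ee_pos: [0.5773, -0.0123, 0.1503]
tcp_rot: [-0.0, 0.821, 0.571, -0.0]
contact_force: [-0.4, -0.0, 0.8]
opening: 0.0433
```

Run:
```python
from h import *
avg(4)
```

```text
t 14.2 p [ 0.5774 -0.0122  0.1505] sd [0. 0. 0.] F [-1.18 -1.11  0.78] sd [0.3  0.4  0.34] M [-0.221  0.253  0.02 ] sd [0.014 0.027 0.03 ] yaw -20.34 0.0 op 0.0431 j7 -0.27
```

Request:
arm_command --plan '[[[1,-0.0018,-0.001,0,0],[1,0,0,0.003,0],[1,0,0,0.003,0],[1,0,0,0,0],[1,0,0,0,0]]]'

```text
time: 14.7
ee_pos: [0.577, -0.0124, 0.1489]
tcp_rot: [-0.0, 0.821, 0.571, -0.0]
contact_force: [-0.2, 0.9, -0.9]
opening: 0.0434
```

Run:
```python
from h import *
avg(4)
```

```text
t 14.9 p [ 0.577  -0.0125  0.1489] sd [0. 0. 0.] F [-0.11  0.27 -0.1 ] sd [0.3  0.37 0.19] M [-0.01   0.032 -0.014] sd [0.029 0.044 0.025] yaw -20.34 0.0 op 0.0434 j7 -0.27
```

Request:
arm_command --plan '[[[1,0,0,0.0015,0],[1,0,0,0.0015,0],[1,0,0,0,0],[0.4,0,0,0,0],[0.4,0,0,0,0],[0.4,0,0,0,0],[0.4,0,0,0,0],[0.4,0,0,-0.03,0],[0.4,0,0,-0.08,0],[0,-0.04,0,-0.12,0],[0,-0.06,0,-0.12,0],[0,0,0,0,0]]]'

```text
time: 16.1
ee_pos: [0.5695, -0.038, 0.2401]
tcp_rot: [0.002, 0.822, 0.57, 0.002]
contact_force: [-0.2, 0.3, -0.3]
opening: 0.077
```

Run:
```python
from h import *
s,p,R=avg(4)
im=save('wrist','w8.png'); s,R=show()
for x in eyes.landmark_of('wrist','amber_glass_center'): print(x)
X=eyes.landmark_of('wrist','lamp_mouth')[0]['position']; print(X)
cv2.imwrite('pics/w8c.png',cv2.resize(cv2.cvtColor(im,cv2.COLOR_RGB2BGR)[100:250,220:420],None,fx=4,fy=4))
eyes.capture('side'); eyes.capture('scene')
for c in ['side','scene']:
  for x in eyes.landmark_of(c,'ring_center')[:1]+eyes.cut_out(c,'ring_center')[:1]: print(c,x['score'],x['position'],atz(c,x['position'],.02))
```

```text
t 16.3 p [ 0.5684 -0.0359  0.2362] sd [0.0004 0.0005 0.0011] F [ 0.15 -0.17 -0.36] sd [0.45 0.26 0.51] M [0.014 0.03  0.01 ] sd [0.017 0.021 0.034] yaw -20.36 0.04 op 0.0921 j7 -0.25
t 16.35 p [ 0.568  -0.0354  0.2348] yaw -20.3 zt [-0.001  0.    -1.   ] F [-0.36  0.55 -0.27] M [ 0.046 -0.003 -0.016] op 0.0932 q [-0.24  0.31  0.3   1.75 -0.1   1.09 -0.25]
{'position': [316.5, 175.5], 'score': 0.84}
[349.7, 333.6]
side 0.69 [299.9, 188.2] [0.54676602 0.25697747 0.02      ]
side 0.82 [299.9, 189.2] [0.54649743 0.25113465 0.02      ]
scene 0.78 [399.0, 182.2] [0.5364937  0.29300387 0.02      ]
scene 0.9 [399.5, 185.9] [0.55059114 0.28805222 0.02      ]
```

View pics/w8c.png

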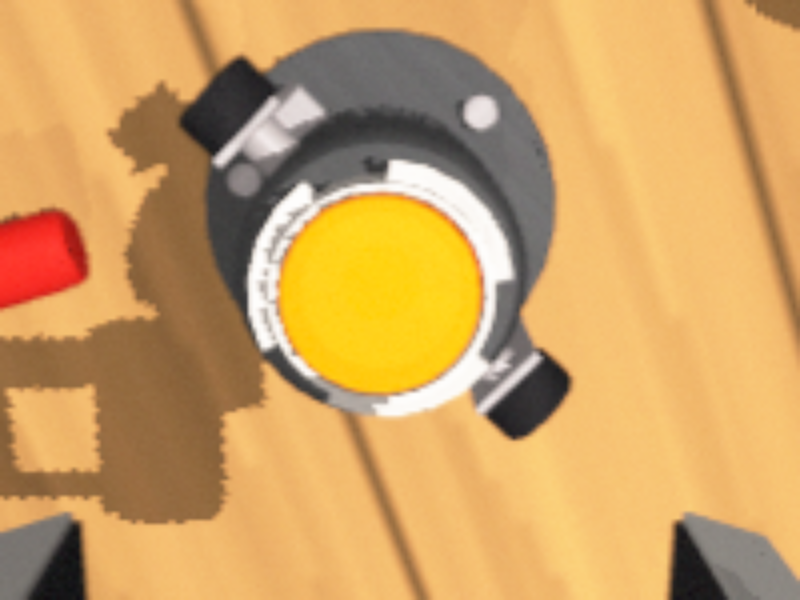

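Request:
arm_command --plan '[[[0,0.07,-0.03,0,0],[0,0.14,-0.064,0,0],[0,0.15,-0.07,0,0],[0,0.15,-0.07,0,0],[0,0.15,-0.07,0,0],[0,0.15,-0.07,0.03,0],[0,0.14,-0.064,0.08,0],[0,0.1,-0.046,0.1,0],[0,0.044,-0.02,0.07,0],[0,0,0,0.02,0],[0,0,0,0,0],[0,0,0,0,0]]]'

```text
time: 17.95
ee_pos: [0.546, 0.2632, 0.1617]
tcp_rot: [0.0, 0.821, 0.57, 0.0]
contact_force: [0.5, -0.1, -0.1]
opening: 0.0939
```

Run:
```python
from h import *
s,p,R=avg(3)
im=save('wrist','w9.png'); s,R=show()
for n,z in [('ring_center',.02),('pepper_mill',0)]:
  for x in eyes.landmark_of('wrist',n)[:2]: print(n,x,atz('wrist',x['position'],z,s))
eyes.capture('side'); eyes.capture('scene')
for c in ['side','scene']:
  for x in eyes.landmark_of(c,'pepper_mill')[:1]: print(c,x['score'],x['position'],atz(c,x['position'],0))
```

```text
t 18.1 p [0.546  0.2635 0.1618] sd [0.0001 0.0001 0.0001] F [-0.12 -0.04  0.03] sd [0.25 0.3  0.34] M [ 0.026  0.04  -0.002] sd [0.014 0.037 0.036] yaw -20.42 0.01 op 0.0939 j7 -0.79
t 18.15 p [0.5457 0.2639 0.1616] yaw -20.39 zt [ 0.001  0.001 -1.   ] F [ 0.89 -0.61 -0.1 ] M [-0.004  0.052 -0.013] op 0.0941 q [-0.62  0.45  0.16  1.73 -0.08  0.97 -0.79]
ring_center {'position': [321.0, 185.2], 'score': 0.78} [0.55279415 0.2662265  0.02      ]
pepper_mill {'position': [431.6, 77.9], 'score': 0.6} [0.69007958 0.32513033 0.        ]
pepper_mill {'position': [318.7, 181.7], 'score': 0.27} [0.55044789 0.26561088 0.        ]
side 0.9 [346.3, 182.7] [0.69036712 0.31535851 0.        ]
scene 0.56 [431.6, 220.4] [0.6844088 0.3311155 0.       ]
```

View pics/w9.png

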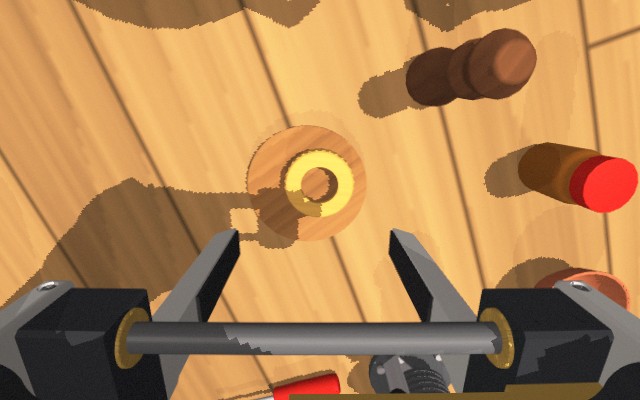

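Run:
```python
from h import *
s,R=show(); im=save('wrist','w10.png'); p=s['ee_pos']
cv2.imwrite('pics/w10c.png',cv2.resize(cv2.cvtColor(im,cv2.COLOR_RGB2BGR)[110:260,230:390],None,fx=5,fy=4*5/4))
hsv=cv2.cvtColor(im,cv2.COLOR_RGB2HSV); print(hsv[170,270:370:6])
b=blob(im,(20,100,80),(34,255,255),(320,183),45); print(b)
g=atz('wrist',b[2][0],.028,s); t=R.T@(g-p); print('ring tool',t,'corr',t+[.0003,.0014,0])
```

```text
t 18.45 p [0.5452 0.2643 0.1608] yaw -20.34 zt [ 0.  0. -1.] F [ 0.13 -0.1  -0.05] M [0.033 0.023 0.062] op 0.0939 q [-0.62  0.45  0.16  1.73 -0.08  0.97 -0.79]
[[ 14 163 222]
 [ 14 163 220]
 [ 14 164 183]
 [ 15 164 131]
 [ 26 145 255]
 [ 26 142 255]
 [ 26 146 255]
 [ 15 161 234]
 [ 14 162 221]
 [ 14 169 125]
 [ 17 173 202]
 [ 27 142 255]
 [ 27 139 255]
 [ 26 145 255]
 [ 15 158 232]
 [ 15 161 233]
 [ 17 141 240]]
(array([ 287,  151,   68,   66, 1930], dtype=int32), array([324.56580311, 178.13160622]), ((321.78033447265625, 181.85057067871094), (57.17534637451172, 64.25006103515625), 126.03428649902344))
ring tool [0.01023934 0.00621469 0.13278426] corr [0.01053934 0.00761469 0.13278426]
```

View pics/w10c.png

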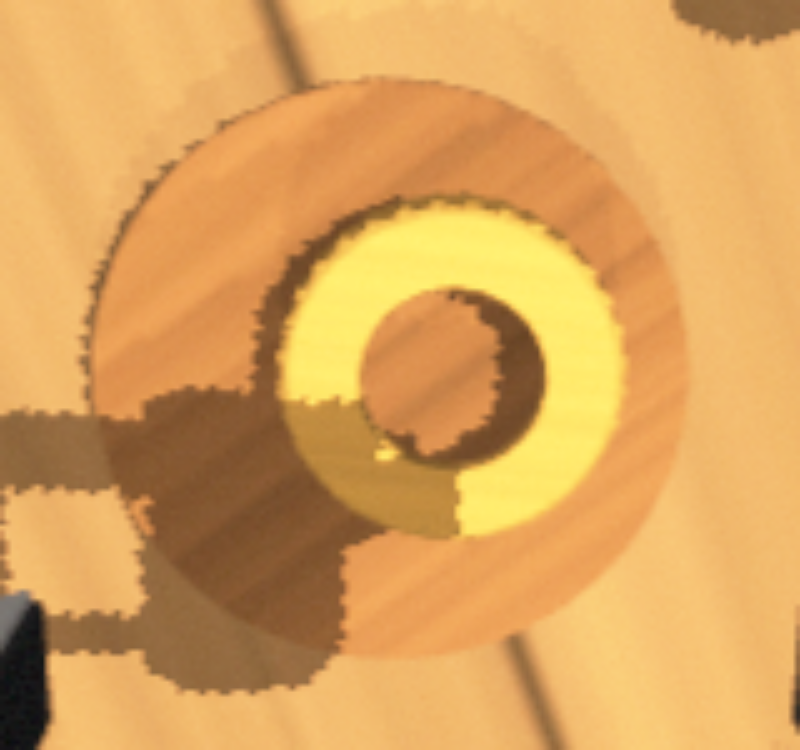

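Request:
arm_command --plan '[[[0,0.016,0.0125,0.04,0],[0,0.016,0.0125,0.08,0],[0,0,0,0.1,0],[0,0,0,0.1,0],[0,0,0,0.08,0],[0,0,0,0.05,0],[0,0,0,0.03,0],[0,0,0,0,0],[0,0,0,0,0],[0,0,0,0,0]]]'

```text
time: 19.5
ee_pos: [0.5544, 0.2699, 0.0416]
tcp_rot: [0.0, 0.821, 0.571, 0.001]
contact_force: [0.2, -0.7, -0.4]
opening: 0.0941
```

Run:
```python
from h import *
avg(3)
save('wrist','w11.png')
```

```text
t 19.65 p [0.5542 0.2699 0.0414] sd [0.     0.     0.0001] F [-0.36  0.25  0.29] sd [0.22 0.38 0.1 ] M [-0.001  0.029  0.034] sd [0.01  0.016 0.045] yaw -20.34 0.0 op 0.094 j7 -0.77
```

View pics/w11.png

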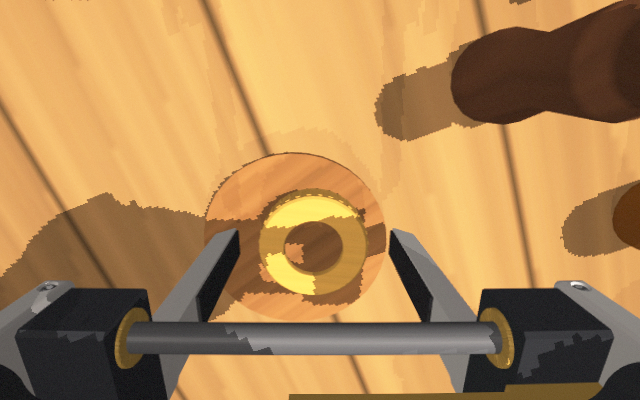

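Request:
arm_command --plan '[[[0,0,0,0.013,0],[0,0,0,0.013,0],[1,0,0,0,0],[1,0,0,0,0],[1,0,0,0,0],[1,0,0,0,0],[1,0,0,0,0],[0.12,0,0,0,0],[0.12,0,0,0,0],[0.12,0,0,0,0],[0.12,0,0,0,-0.02],[0.12,0,0,0,-0.022]]]' --force 6

```text
time: 20.9
ee_pos: [0.5538, 0.2698, 0.0342]
tcp_rot: [0.0, 0.737, 0.676, -0.0]
contact_force: [-0.1, -0.4, -0.1]
opening: 0.0829
```

Request:
arm_command --plan '[[[0.12,0,0,0,-0.022],[0.12,0,0,0,-0.022],[0.12,0,0,0,-0.022],[0.12,0,0,0,-0.022],[0.12,0,0,0,-0.022],[0.12,0,0,0,-0.022],[0.12,0,0,0,-0.022],[0.12,0,0,0,-0.022],[0.12,0,0,0,-0.022],[0.12,0,0,0,-0.01],[0.12,0,0,0,0],[0.12,0,0,0,0]]]'

```text
time: 22.1
ee_pos: [0.5539, 0.2695, 0.0342]
tcp_rot: [-0.0, 0.178, 0.984, -0.0]
contact_force: [0.7, -0.8, 0.5]
opening: 0.0829
```

Request:
arm_command --plan '[[[1,0,0,0,0],[1,0,0,0,0],[1,0,0,0,0],[1,0,0,0,0],[1,0,0,0,0]]]' --force 20

```text
time: 22.6
ee_pos: [0.5538, 0.2697, 0.0342]
tcp_rot: [-0.0, 0.177, 0.984, -0.0]
contact_force: [-0.1, -0.1, 0.9]
opening: 0.0671
```

Run:
```python
from h import *
avg(3)
im=save('wrist','w12.png')
cv2.imwrite('pics/w12c.png',cv2.resize(cv2.cvtColor(im,cv2.COLOR_RGB2BGR)[170:320,220:420],None,fx=4,fy=4))
```

```text
t 22.75 p [0.5538 0.2697 0.0342] sd [0. 0. 0.] F [-0.87 -0.11  1.25] sd [0.24 0.22 0.54] M [ 0.007  0.088 -0.038] sd [0.018 0.01  0.026] yaw 69.66 0.0 op 0.0667 j7 0.54
```

View pics/w12c.png

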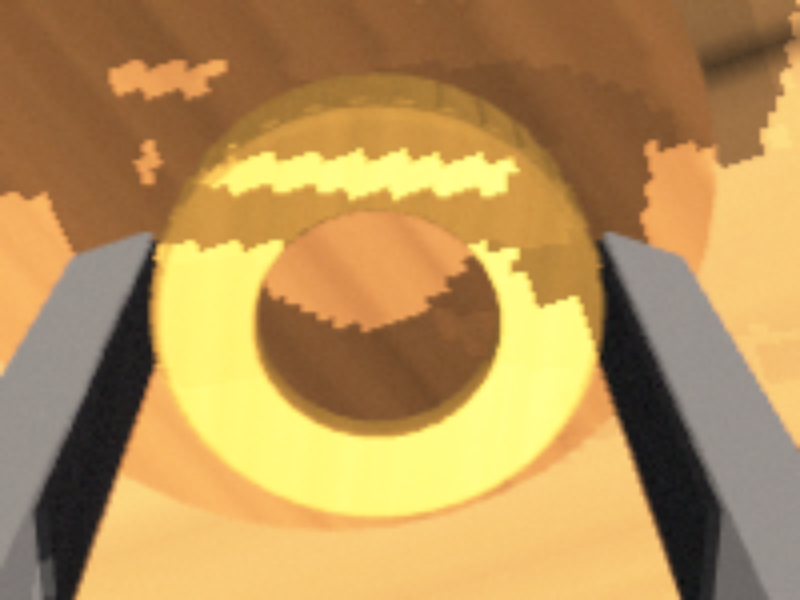

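Request:
arm_command --plan '[[[1,0,0,-0.05,0],[1,0,0,-0.13,0],[1,0,0,-0.16,0],[1,0,0,-0.16,0],[1,-0.01,-0.026,-0.12,0],[1,-0.04,-0.09,-0.044,0],[1,-0.06,-0.13,0,0],[1,-0.07,-0.145,0,0],[1,-0.07,-0.145,0,0],[1,-0.07,-0.145,0,0],[1,-0.06,-0.13,0,0],[1,-0.05,-0.11,0,0]]]' --force 25

```text
time: 24.0
ee_pos: [0.5746, 0.0142, 0.2012]
tcp_rot: [0.0, 0.177, 0.984, -0.0]
contact_force: [0.4, 0.7, -1.3]
opening: 0.0672
```

Request:
arm_command --plan '[[[1,-0.035,-0.07,0,0],[1,-0.015,-0.035,0,0],[1,0,0,0,0],[1,0,0,0,0],[1,0,0,0,0],[1,0,0,0,0],[1,0,0,0,0]]]'

```text
time: 24.7
ee_pos: [0.5772, -0.0119, 0.2002]
tcp_rot: [-0.0, 0.176, 0.984, 0.0]
contact_force: [0.7, -0.4, -0.4]
opening: 0.0668
```

Run:
```python
from h import *
avg(3)
im=save('wrist','w13.png')
cv2.imwrite('pics/w13c.png',cv2.resize(cv2.cvtColor(im,cv2.COLOR_RGB2BGR)[140:290,220:420],None,fx=4,fy=4))
```

```text
t 24.85 p [ 0.5772 -0.0122  0.2002] sd [0.     0.0001 0.    ] F [-0.02 -0.37 -0.93] sd [0.42 0.35 0.33] M [ 0.082 -0.078  0.013] sd [0.014 0.005 0.017] yaw 69.69 0.01 op 0.0667 j7 1.11
```

View pics/w13c.png

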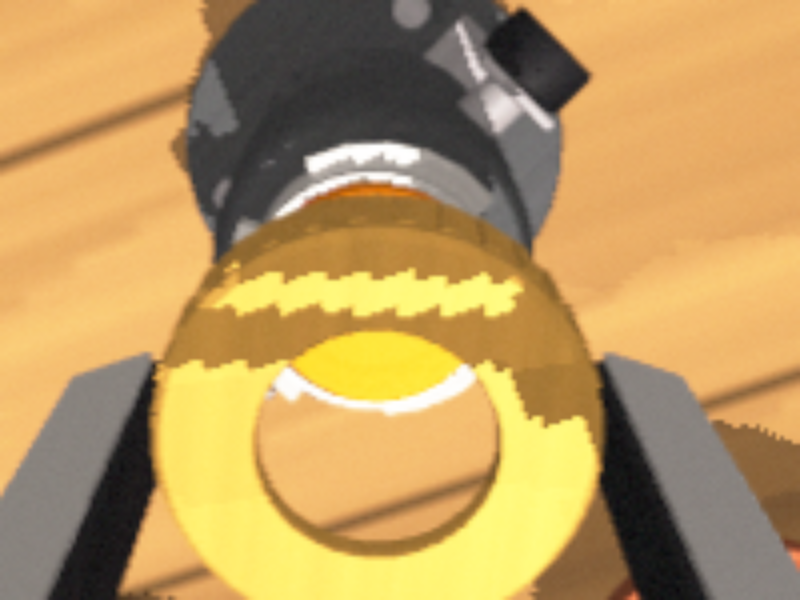

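Request:
arm_command --plan '[[[1,0,0,0.04,0],[1,0,0,0.06,0],[1,0,0,0.05,0],[1,0,0,0.02,0],[1,0,0,0.005,0],[1,0,0,0.003,0],[1,0,0,0.003,0],[1,0,0,0,0]]]'

```text
time: 25.7
ee_pos: [0.5774, -0.0126, 0.1552]
tcp_rot: [0.0, 0.177, 0.984, 0.0]
contact_force: [-0.3, -1.2, -0.6]
opening: 0.067
```

Run:
```python
from h import *
avg(4)
```

```text
t 25.9 p [ 0.5774 -0.0126  0.1552] sd [0. 0. 0.] F [ 0.01  0.02 -0.81] sd [0.27 0.54 0.44] M [ 0.073 -0.058  0.013] sd [0.043 0.03  0.031] yaw 69.66 0.0 op 0.0667 j7 1.1
```

Request:
arm_command --plan '[[[1,0,0,0.004,0],[1,0,0,0.003,0],[1,0,0,0.003,0],[1,0,0,0.003,0],[1,0,0,0.003,0],[1,0,0,0,0]]]'

```text
time: 26.5
ee_pos: [0.5772, -0.0125, 0.1508]
tcp_rot: [-0.0, 0.177, 0.984, -0.0]
contact_force: [0.2, -1.2, -0.7]
opening: 0.0668
```

Run:
```python
from h import *
avg(4)
```

```text
t 26.7 p [ 0.5772 -0.0126  0.1509] sd [0. 0. 0.] F [-0.42 -0.   -1.16] sd [0.15 0.41 0.37] M [ 0.068 -0.068  0.023] sd [0.027 0.041 0.027] yaw 69.66 0.0 op 0.0669 j7 1.1
```

Request:
arm_command --plan '[[[1,0,0,0.003,0],[1,0,0,0.003,0],[1,0,0,0.002,0],[1,0,0,0,0]]]'

```text
time: 27.1
ee_pos: [0.5772, -0.0126, 0.1488]
tcp_rot: [-0.0, 0.177, 0.984, -0.0]
contact_force: [0.7, 0.7, -1.0]
opening: 0.0667
```

Run:
```python
from h import *
avg(3)
```

```text
t 27.25 p [ 0.5772 -0.0126  0.1489] sd [0. 0. 0.] F [-0.09  0.43 -1.11] sd [0.28 0.2  0.18] M [ 0.061 -0.059  0.001] sd [0.014 0.036 0.026] yaw 69.66 0.0 op 0.067 j7 1.1
```

Request:
arm_command --plan '[[[1,0,0,0.003,0],[1,0,0,0.003,0],[1,0,0,0.002,0],[1,0,0,0,0]]]'

```text
time: 27.65
ee_pos: [0.5772, -0.0125, 0.1468]
tcp_rot: [-0.0, 0.177, 0.984, -0.0]
contact_force: [0.0, -0.6, -1.5]
opening: 0.0667
```

Run:
```python
from h import *
avg(3)
```

```text
t 27.8 p [ 0.5772 -0.0126  0.1469] sd [0. 0. 0.] F [-0.22  0.1  -1.28] sd [0.46 0.16 0.3 ] M [ 0.085 -0.021  0.01 ] sd [0.012 0.019 0.003] yaw 69.66 0.0 op 0.0667 j7 1.1
```

Request:
arm_command --plan '[[[1,0,0,0.003,0],[1,0,0,0.003,0],[1,0,0,0.002,0],[1,0,0,0,0]]]'

```text
time: 28.2
ee_pos: [0.5774, -0.0125, 0.1457]
tcp_rot: [0.0, 0.177, 0.984, -0.0]
contact_force: [-5.7, -0.0, 12.5]
opening: 0.0671
```

Run:
```python
from h import *
avg(3)
```

```text
t 28.35 p [ 0.5774 -0.0125  0.1457] sd [0. 0. 0.] F [-5.93  0.61 12.52] sd [0.37 0.72 0.24] M [-0.05   1.256 -0.03 ] sd [0.015 0.039 0.025] yaw 69.66 0.0 op 0.067 j7 1.1
```

Request:
arm_command --plan '[[[1,0,0,-0.002,0],[1,0,0,0,0.015],[1,0,0,0,0.015],[1,0,0,0,0.015],[1,0,0,0,0]]]'

```text
time: 28.85
ee_pos: [0.5772, -0.0125, 0.1454]
tcp_rot: [-0.0, 0.314, 0.949, -0.0]
contact_force: [0.4, -0.2, -0.9]
opening: 0.0666
```

Run:
```python
from h import *
avg(3)
```

```text
t 29.0 p [ 0.5772 -0.0125  0.1454] sd [0. 0. 0.] F [ 0.35 -0.12 -0.87] sd [0.67 0.2  0.4 ] M [ 0.036 -0.063 -0.002] sd [0.035 0.054 0.045] yaw 53.62 0.02 op 0.0666 j7 0.84
```

Request:
arm_command --plan '[[[1,0,0,0.003,0],[1,0,0,0.002,0],[1,0,0,0,0]]]'

```text
time: 29.3
ee_pos: [0.5774, -0.0126, 0.1448]
tcp_rot: [0.0, 0.313, 0.95, 0.0]
contact_force: [-3.6, 0.1, 10.2]
opening: 0.0667
```

Run:
```python
from h import *
avg(3)
```

```text
t 29.45 p [ 0.5774 -0.0126  0.1448] sd [0. 0. 0.] F [-4.48  0.4  10.12] sd [0.54 0.46 0.4 ] M [ 0.072  0.953 -0.022] sd [0.028 0.021 0.025] yaw 53.53 0.0 op 0.0669 j7 0.84
```

Request:
arm_command --plan '[[[1,0,0,-0.002,0],[1,0,0,0,0.015],[1,0,0,0,0.015],[1,0,0,0,0.01],[1,0,0,0.002,0],[1,0,0,0.0015,0],[1,0,0,0,0]]]'

```text
time: 30.15
ee_pos: [0.5772, -0.0126, 0.1437]
tcp_rot: [-0.0, 0.429, 0.903, -0.0]
contact_force: [-0.7, -0.3, -1.2]
opening: 0.0669
```

Run:
```python
from h import *
avg(3)
```

```text
t 30.3 p [ 0.5772 -0.0126  0.1438] sd [0. 0. 0.] F [ 0.18 -0.07 -1.18] sd [0.42 0.28 0.37] M [ 0.046 -0.045 -0.02 ] sd [0.013 0.017 0.004] yaw 39.13 0.02 op 0.0669 j7 0.61
```

Below the lowest thread height; continue down towards the glass.

Request:
arm_command --plan '[[[1,0,0,0.002,0],[1,0,0,0.002,0],[1,0,0,0,0]]]'

```text
time: 30.6
ee_pos: [0.5772, -0.0126, 0.1427]
tcp_rot: [-0.0, 0.43, 0.903, -0.0]
contact_force: [-0.1, 0.4, -0.8]
opening: 0.0671
```

Run:
```python
from h import *
avg(3)
```

```text
t 30.75 p [ 0.5772 -0.0126  0.1428] sd [0. 0. 0.] F [-0.    0.15 -1.35] sd [0.27 0.46 0.28] M [ 0.048 -0.036 -0.005] sd [0.015 0.023 0.016] yaw 39.07 0.0 op 0.0667 j7 0.61
```

Request:
arm_command --plan '[[[1,0,0,0.0015,0],[1,0,0,0.001,0],[1,0,0,0,0]]]'

```text
time: 31.05
ee_pos: [0.5772, -0.0126, 0.1421]
tcp_rot: [-0.0, 0.43, 0.903, -0.0]
contact_force: [0.8, -0.2, -1.0]
opening: 0.0674
```

Run:
```python
from h import *
avg(3)
```

```text
t 31.2 p [ 0.5772 -0.0126  0.1422] sd [0. 0. 0.] F [ 0.26 -0.48 -1.56] sd [0.25 0.17 0.08] M [ 0.047 -0.018 -0.012] sd [0.004 0.018 0.006] yaw 39.06 0.0 op 0.0673 j7 0.61
```

Request:
arm_command --plan '[[[1,0,0,0.001,0],[1,0,0,0.001,0],[1,0,0,0,0]]]'

```text
time: 31.5
ee_pos: [0.5773, -0.0126, 0.1418]
tcp_rot: [0.0, 0.43, 0.903, -0.0]
contact_force: [-0.7, -0.2, 2.5]
opening: 0.0669
```

Run:
```python
from h import *
avg(3)
```

```text
t 31.65 p [ 0.5773 -0.0125  0.1418] sd [0. 0. 0.] F [-1.23 -0.27  2.56] sd [0.13 0.23 0.21] M [0.007 0.235 0.005] sd [0.018 0.009 0.043] yaw 39.06 0.0 op 0.067 j7 0.61
```

Request:
arm_command --plan '[[[1,0,0,-0.0005,0.014],[1,0,0,0,0.014],[1,0,0,0,0.014],[1,0,0,0,0.014],[1,0,0,0,0.014],[1,0,0,0,0]]]'

```text
time: 32.25
ee_pos: [0.5774, -0.0125, 0.1419]
tcp_rot: [0.0, 0.617, 0.787, 0.0]
contact_force: [-0.2, 0.0, 0.9]
opening: 0.0667
```

Run:
```python
from h import *
avg(3)
```

```text
t 32.4 p [ 0.5773 -0.0125  0.1419] sd [0. 0. 0.] F [0.63 0.44 1.01] sd [0.26 0.52 0.12] M [ 0.004 -0.066 -0.017] sd [0.048 0.032 0.012] yaw 14.0 0.02 op 0.0673 j7 0.21
```

Request:
arm_command --plan '[[[1,0,0,0,0.012],[1,0,0,0,0.012]]]'

```text
time: 32.6
ee_pos: [0.5773, -0.0127, 0.1418]
tcp_rot: [-0.0, 0.675, 0.738, 0.0]
contact_force: [0.0, -0.1, 2.5]
opening: 0.0673
```

Run:
```python
from h import *
show();avg(2)
```

```text
t 32.6 p [ 0.5773 -0.0127  0.1418] yaw 5.17 zt [ 0.  0. -1.] F [ 0.03 -0.09  2.46] M [-0.003  0.028  0.037] op 0.0673 q [-0.06  0.42  0.03  1.81 -0.02  0.91  0.07]
t 32.7 p [ 0.5773 -0.0126  0.1419] sd [0. 0. 0.] F [0.55 0.07 1.31] sd [0.05 0.18 0.54] M [-0.102 -0.023 -0.025] sd [0.029 0.017 0.016] yaw 5.05 0.18 op 0.0668 j7 0.07
```

Request:
arm_command --plan '[[[1,0,0,0,0.012],[1,0,0,0,0.012]]]'

```text
time: 32.9
ee_pos: [0.5772, -0.0126, 0.1418]
tcp_rot: [-0.0, 0.728, 0.686, 0.0]
contact_force: [0.5, 0.7, 1.3]
opening: 0.0668
```

Run:
```python
from h import *
show();avg(2)
```

```text
t 32.9 p [ 0.5772 -0.0126  0.1418] yaw -3.36 zt [-0.  0. -1.] F [0.47 0.67 1.34] M [-0.057  0.065  0.036] op 0.0668 q [-0.08  0.42  0.07  1.81 -0.03  0.91 -0.06]
t 33.0 p [ 0.5773 -0.0126  0.1418] sd [0. 0. 0.] F [-0.7  -0.02  2.37] sd [0.16 0.53 0.33] M [-0.063  0.008 -0.027] sd [0.002 0.004 0.023] yaw -3.49 0.17 op 0.0669 j7 -0.06
```

Request:
arm_command --plan '[[[1,0,0,0,0.012],[1,0,0,0,0.012]]]'

```text
time: 33.2
ee_pos: [0.5773, -0.0126, 0.1418]
tcp_rot: [-0.0, 0.777, 0.63, -0.0]
contact_force: [0.2, -0.7, 2.6]
opening: 0.0668
```

Run:
```python
from h import *
show();avg(2)
```

```text
t 33.2 p [ 0.5773 -0.0126  0.1418] yaw -11.93 zt [-0.  0. -1.] F [ 0.22 -0.72  2.63] M [0.054 0.087 0.062] op 0.0668 q [-0.11  0.42  0.1   1.81 -0.05  0.91 -0.2 ]
t 33.3 p [ 0.5773 -0.0126  0.1418] sd [0. 0. 0.] F [-0.64 -0.2   2.85] sd [0.04 0.18 0.15] M [-0.083  0.071 -0.059] sd [0.035 0.002 0.042] yaw -12.07 0.17 op 0.0668 j7 -0.2
```

Request:
arm_command --plan '[[[1,0,0,0,0.012],[1,0,0,0,0.012]]]'

```text
time: 33.5
ee_pos: [0.5771, -0.0128, 0.1416]
tcp_rot: [-0.0, 0.822, 0.57, -0.0]
contact_force: [0.1, -2.2, -1.6]
opening: 0.0671
```

Run:
```python
from h import *
show();avg(2)
```

```text
t 33.5 p [ 0.5771 -0.0128  0.1416] yaw -20.53 zt [-0. -0. -1.] F [ 0.13 -2.15 -1.64] M [-0.342 -0.138  0.218] op 0.0671 q [-0.13  0.42  0.13  1.81 -0.07  0.91 -0.33]
t 33.6 p [ 0.5771 -0.0128  0.1416] sd [0. 0. 0.] F [ 0.1  -1.14 -0.96] sd [0.01 0.05 0.  ] M [-0.337 -0.028 -0.056] sd [0.038 0.019 0.067] yaw -20.68 0.16 op 0.0671 j7 -0.33
```

Request:
arm_command --plan '[[[1,0,0,0.0012,0.006],[1,0,0,0.0008,0.008]]]'

```text
time: 33.8
ee_pos: [0.5772, -0.0128, 0.1413]
tcp_rot: [0.0, 0.846, 0.534, -0.0]
contact_force: [-0.3, -1.3, 1.1]
opening: 0.067
```

Run:
```python
from h import *
show();avg(2)
```

```text
t 33.8 p [ 0.5772 -0.0128  0.1413] yaw -25.46 zt [-0. -0. -1.] F [-0.27 -1.27  1.14] M [-0.349  0.157  0.213] op 0.067 q [-0.15  0.43  0.15  1.81 -0.08  0.91 -0.41]
t 33.9 p [ 0.5772 -0.0127  0.1413] sd [0. 0. 0.] F [-1.13 -1.69  1.79] sd [0.18 0.17 0.15] M [-0.453  0.132  0.072] sd [0.002 0.027 0.05 ] yaw -25.6 0.09 op 0.0669 j7 -0.41
```

Request:
arm_command --plan '[[[1,0,0,0.0012,0.007],[1,0,0,0.0004,0.006]]]'

```text
time: 34.1
ee_pos: [0.5773, -0.0127, 0.141]
tcp_rot: [0.0, 0.867, 0.499, -0.0]
contact_force: [-1.6, -2.4, 3.4]
opening: 0.0668
```

Run:
```python
from h import *
show();avg(2)
```

```text
t 34.1 p [ 0.5773 -0.0127  0.141 ] yaw -30.19 zt [ 0. -0. -1.] F [-1.56 -2.35  3.44] M [-0.414  0.213  0.286] op 0.0668 q [-0.16  0.43  0.17  1.81 -0.09  0.91 -0.48]
t 34.2 p [ 0.5773 -0.0127  0.141 ] sd [0. 0. 0.] F [-0.15 -1.61  3.09] sd [0.09 0.13 0.43] M [-0.517  0.171  0.176] sd [0.03  0.019 0.079] yaw -30.27 0.07 op 0.0671 j7 -0.49
```

Request:
arm_command --plan '[[[0.1,0,0,0,0],[0.1,0,0,0,0],[0.1,0,0,0,0],[0.1,0,0,0,0],[0,0,0,-0.02,0],[0,0,0,-0.06,0],[0,0,0,-0.1,0],[0,-0.06,0,-0.12,0],[0,-0.04,0,-0.06,0],[0,0,0,0,0],[0,0,0,0,0],[0,0,0,0,0]]]'

```text
time: 35.4
ee_pos: [0.5642, -0.0336, 0.2297]
tcp_rot: [-0.0, 0.868, 0.497, -0.001]
contact_force: [0.2, -1.4, 0.3]
opening: 0.0943
```

Run:
```python
from h import *
s,p,R=avg(3)
im=save('wrist','w14.png')
a=cv2.cvtColor(im,cv2.COLOR_RGB2BGR)[100:250,220:420]
b=cv2.cvtColor(save('side','s14.png'),cv2.COLOR_RGB2BGR)[150:300,240:440]
cv2.imwrite('pics/w14c.png',np.hstack([cv2.resize(x,None,fx=2*2,fy=4)[:, :] for x in (a,b)])[:600,:][:, ::2][::1] if 0 else np.vstack([cv2.resize(a,(400,300)),cv2.resize(b,(400,300))]))
```

```text
t 35.55 p [ 0.5643 -0.0337  0.2298] sd [0.0001 0.0001 0.0001] F [-0.15  0.42 -0.45] sd [0.36 0.08 0.3 ] M [-0.005  0.034  0.001] sd [0.024 0.017 0.02 ] yaw -30.39 0.0 op 0.0939 j7 -0.47
```

View pics/w14c.png

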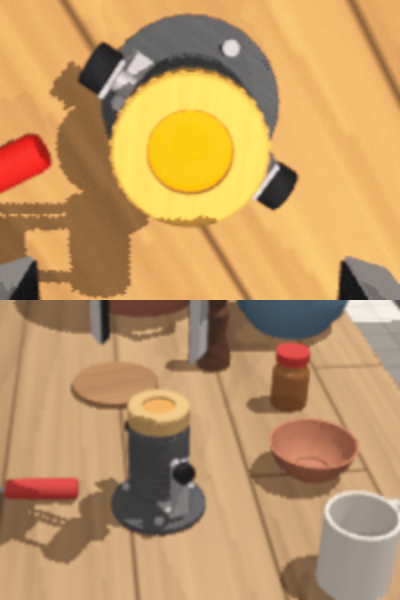

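View pics/s14.png

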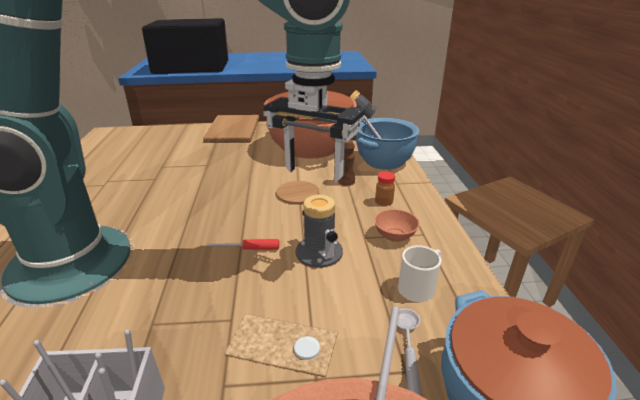

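```bash
python3 -c "
from h import *
print(order.job_done()); print(sense()['time'])"
```

```text
the job is handed in; nothing more can be done
None
the job is handed in; nothing more can be done
```

The amber glass is in the lamp and the brass ring is screwed down snugly over it, lip upwards. I handed the job in at about 36 s of the 72 s allowed.

- **Glass:** I centred it in the gripper by gripping it twice at right angles, then lowered it into the cell. A light touch on the bore wall (about 1.6 N) needed a 0.5 mm correction. The picture afterwards shows it lying concentric in the mouth.
- **Ring:** Its lugs first landed on the threads, pressing with up to about 14 N; the ring was not yet touching the glass. About 30° of clockwise turning brought them to a gap, and the ring came down onto the glass at about 4 N. It ran free for roughly 50° more, then tightened.
- **Tightness:** I stopped at 0.29 N m measured while turning, inside the 0.1 to 0.4 N m range, and followed the ring down as it went.

The last pictures show the ring level on the lamp with the amber glass in its window. The clear spare is still on its mat, and nothing else in view looks moved. The gripper is open and clear of everything.

I judged the tightness only by wrist torque, which has a noise of about 0.03 N m; some 2 to 3 N of sideways force was present as well. I did not re-test the ring after letting go, and the hand-in gives no verdict.

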